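Swap the stands so the jewellery case can shut

TASK

A tall display stand has been left in the open jewellery case, so its lid cannot shut. Swap it with the low stand: the low one goes upright into the case, and the tall one from the case goes upright on the middle of the marble tile where the low one stood; then shut the lid fully. Leave the other tall stand where it is, knock nothing over and do not disturb the bottle, the hammer or the dish.

Things in the scene. Friction and masses are not known exactly. Their poses are not given: they have to be found in the camera images.
- case: dark wooden jewellery case, fixed to the bench, open on top: 170 x 170 mm outside, 90 mm high, walls 5 mm; its grey inner floor is 12 mm above the bench and measures 160 x 160 mm. Origin: centre of its underside; its -x axis points to its front, the lid is hinged along its +x (rear) top edge. One tall stand, tbar or cone, stands in it at the start
- case_lid (a joint): hinge of the case's lid, rad: 0 shut, grows as it opens upward; about 1.57 is upright, the stop is at 1.9. It starts open and the stiff hinge stays where it is left. The lid is a dark wooden panel 170 x 170 mm, 8 mm thick, without a handle: push or pull it by its panel or edges
- case_lid_hinge (a point): middle of the lid's hinge line, at the rear top edge of the case; the hinge line runs along the case's y axis. The shut lid reaches from here 170 mm towards the case's front (-x)
- tile_a: marble tile, 100 x 100 mm, 12 mm thick, fixed; origin: centre of its underside. Each of the two tiles carries one stand at the start
- tile_b: second marble tile, the same as tile_a
- low: low display stand of light wood, 60 mm high: round foot 68 mm across and 12 mm thick, above it a round stub 54 mm across at the bottom, 50 mm at 48 mm height, with rounded top. Origin: centre of its underside, z up along it. 0.14 kg. Starts on one of the tiles
- tbar: tall T-bar bracelet stand of light wood, 125 mm high: round foot 68 mm across and 12 mm thick, post 20 mm across, on top a level round bar 26 mm across and 90 mm long along its x axis, bar's axis 112 mm above the underside. Origin: centre of its underside, z up. 0.18 kg. Starts in the case or on a tile
- cone: tall slender ring cone of light wood, 131 mm high: round foot 68 mm across and 12 mm thick, cone 40 mm across at 12 mm height tapering to 26 mm at 122 mm height. Origin: centre of its underside, z up. 0.18 kg. Starts in the case or on a tile
- bottle: bystander: glass bottle, 56 mm across, 130 mm high; origin: centre of its underside
- hammer: bystander: hammer lying on the bench, 200 mm long along its x axis, head at +x; origin: underneath it
- dish: bystander: small white bowl, 80 mm across, 30 mm high; origin: centre of its underside

How it is judged (in metres and radians):
At the end, for the whole second after the job is handed in: Low stand on the case's floor, lid shut (under 0.05 rad), the case's tall stand on the tile the low one left, within 25 mm of its centre, the other tall stand within 20 mm of where it was, on its own tile; all three upright within 0.1 rad, released and at rest (horizontal distance between low and case below 0.065 m and height (world z) of each of low, cone, tbar below 0.018 m and angle between each of low, cone, tbar's own z axis and vertical below 0.1 rad and value of joint case_lid below 0.05 rad and ((horizontal distance between cone and tile_a below 0.025 m and horizontal distance between tbar and tile_b below 0.025 m) or (horizontal distance between cone and tile_b below 0.025 m and horizontal distance between tbar and tile_a below 0.025 m)) and distance of any of cone, tbar from where it was at the start of the episode below 0.02 m and height (world z) of each of cone, tbar above 0.008 m and linear speed of each of low, cone, tbar below 0.02 m/s); the robot touches nothing.
It fails at once if a stand is tipped over (more than 0.7 rad) (angle between any of low, cone, tbar's own z axis and vertical above 0.7 rad).
It fails at once if both tall stands are moved (the one that began on a tile is to be left alone, within 20 mm) (distance of each of cone, tbar from where it was at the start of the episode above 0.02 m).
It fails at once if the bottle, the hammer or the dish is moved more than 20 mm (distance of any of bottle, hammer, dish from where it was at the start of the episode above 0.02 m).
It also fails if it takes over 72 s, if anything falls off the work surface, if the arm or the gripper's body presses on something with over 40 N, if the wrist force passes 120 N, or if a joint passes its speed limit or range.

ROBOT

A 6-joint arm with a two-finger parallel gripper is mounted at the origin on the work surface. World frame = base frame: x ahead of the robot, y to its left, z up, the work surface at z = 0. Lengths are in m, angles in degrees, forces in N, time in s.
With the tool pointing down it reaches from about 0.35 to 0.975 m from the base axis. Payload 17.4 kg.
Tool frame: the origin (TCP) lies midway between the tips of the shut fingers; the grasp point (between the pads) lies arm.pinch_z behind it (arm.pinch_z is the distance from the TCP to the grasp point, in m); y points along the fingers, x is the direction in which the jaws open and shut, and the axes are right-handed (so a half turn about y gives the same grasp; the last joint's range is limited). The gripper opens to 85 mm and grips with 20 to 120 N. Pads are 22 mm wide; open, the fingers measure 114 mm over their backs; the gripper's body (76 mm by 85 mm) begins 54 mm behind the grasp point. The pads swing forward as they close: fully open they stand 13 mm farther back than shut.
Start: joints at [61.318, 6.646, 82.598, -0, 90.757, -2.166], TCP at [0.301, 0.604, 0.231] pointing down, gripper open.
Joint ranges: [-162.19, 162.19], [-47.58, 125.68], [4.15, 143.07], [-65.23, 245.23], [0.69, 171.88], [-170.13, 170.13]. Speed limits (degrees/s): [108.29, 108.29, 127.2, 180, 180, 180].

INTERFACE

Orientations are given as a 3x3 rotation matrix whose columns are the frame's x, y, z axes.
In Python, from rig import arm, vision gives the robot as it stands.
- The arm moves only by the tool send_rows, never from a script. Its arguments are lists of equal length, an entry for each row: "rot": the turn, a rotation vector about the tool's x, y, z in degrees, a list of three; "delta_pos": the shift along the tool's x, y, z in m, a list of three; "claw": the opening, from -1 (shut) to 1 (fully open). In form: {"rot": [[wx, wy, wz], ...], "delta_pos": [[x, y, z], ...], "claw": [claw, ...]}. A call has 1 to 20 rows; each row is the pose to reach, as a shift and turn from the pose commanded when the call began, along the tool's axes at that moment; what a row does not reach only later rows make up. A row lasts 1/12 s, in which the tool goes at most 41.7 mm and 7.16 degrees, less where a joint would pass 70% of its speed; a pose out of reach is approached as far as the arm can. A call with a gripper value outside its range is refused whole. The fingers move at their own pace and stop on an object; the grip force is fixed at half the most. Time passes only in rows, so rows that repeat a pose let the fingers close. It gives the time, the measured TCP pose, the force and the opening at its end, in the units of the state.
- arm.read_state(): the state, without advancing time (a new reading comes with each control period).
- vision.capture(name): name is "side" or "top" or "wrist"; returns a dict with "image" (384x512x3 uint8, red, green, blue), "K" (3x3 intrinsics, pixels), "k1" (the pictures are not rectified: a ray, as slopes to the right and down, at radius r is drawn at 1 + k1 r^2 times it, then the intrinsics apply), "pose" (4x4, takes a point from camera to world coordinates). Camera axes: x right, y down, z forward; pixel columns grow to the right and rows downward; lengths in m; the calibration is good to about 2 mm. A picture is of the moment at which its call begins. There is no depth.
- arm.sign_off(): hands the job in, once; it reports no verdict.
Trained networks look in a picture, given as the dict that the camera call returned (one of the last four; its "shot" number tells which), for a name from the list of things; names that differ only in an ending like _2 or _b are one class to them, and where a whole thing is asked for, a point or a joint stands for the part that bears it (a point fixed in the world has none). Each returns a list of dicts, best first, with "score" (0 to 1); they miss things now and then, are a little off and sometimes report something else, mostly with a low value. They report only what shows in the picture. A call takes as long as a camera call.
- vision.recognise(picture, thing): "position" ([x, y, z] in m, in world coordinates, good to about 4 mm: the middle of the surface that is visible of it).
- vision.silhouettes(picture, thing): "pixels" (384x512 bool, what is visible of it).
- vision.spot_point(picture, thing): "position" ([x, y, z] in m, in world coordinates, good to about 4 mm: a listed point, or the origin of a listed thing).
The state is a dict: "t": time; "joint_pos": joint angles; "joint_vel": joint speeds; "joint_torque": joint torques, N m; "position": TCP position; "orientation": TCP orientation; "ft_force": force on the tool from outside, world axes, zero at the start; "ft_torque": the same for the moment, N m; "finger_gap": finger opening in m.
Only numpy, scipy, OpenCV 4.12 (cv2) and the standard library are available. Lean on these libraries where they do the work, as an engineer would, in place of code of your own. Each camera call takes 0.05 s, during which the arm holds its last target.

## Working session

There is one attempt and no reset: what is moved stays moved. The work goes in short steps, Python scripts to look and compute and a tool call to move; the robot and the scene stay as the last step left them, time stands still between calls to the robot, and variables do not carry over. Pictures are saved under pics/ and viewed, and the job is handed in when it is done.

Besides the shell and the picture viewer there is one more tool, called after "Request:" as name(argument=value, ...), one argument or row to a line, values as JSON. send_rows: Moves the arm, as the interface text tells. Its arguments: {"type":"object","properties":{"rot":{"type":"array","items":{"type":"array","items":{"type":"number"}}},"delta_pos":{"type":"array","items":{"type":"array","items":{"type":"number"}}},"claw":{"type":"array","items":{"type":"number"}}},"required":["rot","delta_pos","claw"]}

```bash
ls; mkdir -p pics
python3 - <<'E'
from rig import arm, vision
import cv2, numpy as np
s=arm.read_state()
for k in('t','position','orientation','finger_gap','ft_force'):print(k,s[k])
print(arm.pinch_z)
for c in('top','side'):
    p=vision.capture(c)
    cv2.imwrite(f'pics/{c}0.png',p['image'][:,:,::-1])
    print(c,p['pose'].round(3).tolist())
    for n in ['case','case_lid','tile_a','low','tbar','cone','bottle','hammer','dish','case_lid_hinge']:
        try:
            r=vision.spot_point(p,n)
            print(n,[(np.round(d['position'],3).tolist(),round(d['score'],2)) for d in r[:3]])
        except Exception as e: print(n,e)
E
```

```text
pics
t 0.0
position [0.30127376 0.60384536 0.23056014]
orientation [[ 4.46428303e-01 -5.08506232e-04 -8.94819262e-01]
 [ 8.94818744e-01 -9.63368699e-04  4.46428592e-01]
 [-1.08905259e-03 -9.99999407e-01  2.49458545e-05]]
finger_gap 0.08570528042127472
ft_force [ 0.27203261 -0.37483758 -0.99149987]
0.0187
top [[-0.001, -0.996, 0.084, 0.496], [-1.0, 0.0, -0.014, 0.034], [0.014, -0.084, -0.996, 1.217], [0.0, 0.0, 0.0, 1.0]]
case [([0.5, 0.127, 0.005], 0.86), ([0.694, -0.345, -0.0], 0.26)]
case_lid it knows: bottle, case, case_lid_hinge, cone, dish, hammer, low, tbar, tile
tile_a [([0.465, -0.291, -0.002], 0.74), ([0.467, -0.074, 0.001], 0.7)]
low [([0.469, -0.288, 0.015], 0.85), ([0.694, -0.346, -0.0], 0.4)]
tbar [([0.471, -0.07, 0.011], 0.79), ([0.469, -0.286, 0.013], 0.74)]
cone [([0.49, 0.118, 0.01], 0.74)]
bottle [([0.756, -0.137, 0.0], 0.8)]
hammer [([0.474, 0.405, -0.001], 0.82)]
dish [([0.693, -0.345, -0.001], 0.76)]
case_lid_hinge [([0.582, 0.125, 0.089], 0.91)]
side [[0.855, -0.376, 0.358, 0.037], [-0.519, -0.639, 0.568, -0.862], [0.016, -0.671, -0.741, 1.225], [0.0, 0.0, 0.0, 1.0]]
case [([0.496, 0.128, 0.003], 0.69), ([0.467, -0.289, 0.015], 0.6)]
case_lid it knows: bottle, case, case_lid_hinge, cone, dish, hammer, low, tbar, tile
tile_a [([0.47, -0.071, -0.002], 0.76), ([0.586, 0.126, 0.092], 0.64), ([0.473, -0.292, 0.002], 0.57)]
low [([0.467, -0.293, 0.015], 0.74)]
tbar []
cone [([0.488, 0.124, 0.011], 0.84), ([0.47, -0.29, 0.001], 0.29)]
bottle [([0.754, -0.137, -0.002], 0.73), ([0.47, -0.291, 0.01], 0.39)]
hammer [([0.479, 0.406, 0.005], 0.85), ([0.754, -0.138, -0.002], 0.61)]
dish [([0.695, -0.347, -0.001], 0.76)]
case_lid_hinge [([0.584, 0.124, 0.092], 0.95)]
```

View images.

View pics/top0.png

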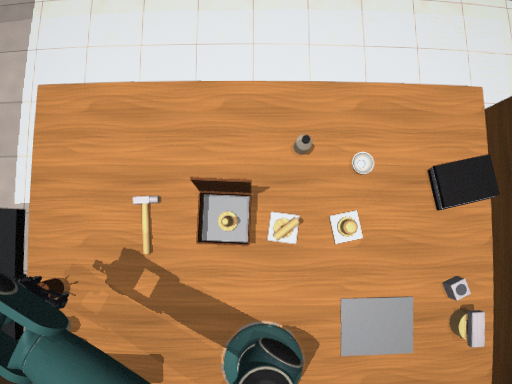

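View pics/side0.png

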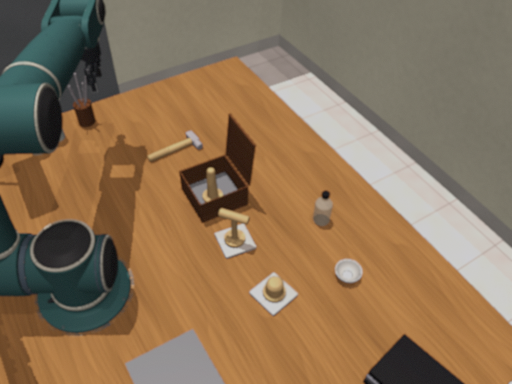

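Request:
send_rows(
  rot=[
    [0,63.5,0],
    [0,63.5,0],
    [0,63.5,0],
    [0,63.5,0],
    [0,63.5,0],
    [0,63.5,0],
    [0,63.5,0],
    [0,63.5,0],
    [0,63.5,0],
    [0,63.5,0],
    [0,63.5,0],
    [0,63.5,0],
    [0,63.5,0],
    [0,63.5,0],
    [0,63.5,0],
    [0,63.5,0],
    [0,63.5,0],
    [0,63.5,0],
    [0,63.5,0],
    [0,63.5,0],
  ],
  delta_pos=[
    [-0.725,0.03,-0.5485],
    [-0.725,0.03,-0.5485],
    [-0.725,0.03,-0.5485],
    [-0.725,0.03,-0.5485],
    [-0.725,0.03,-0.5485],
    [-0.725,0.03,-0.5485],
    [-0.725,0.03,-0.5485],
    [-0.725,0.03,-0.5485],
    [-0.725,0.03,-0.5485],
    [-0.725,0.03,-0.5485],
    [-0.725,0.03,-0.5485],
    [-0.725,0.03,-0.5485],
    [-0.725,0.03,-0.5485],
    [-0.725,0.03,-0.5485],
    [-0.725,0.03,-0.5485],
    [-0.725,0.03,-0.5485],
    [-0.725,0.03,-0.5485],
    [-0.725,0.03,-0.5485],
    [-0.725,0.03,-0.5485],
    [-0.725,0.03,-0.5485],
  ],
  claw=[1,1,1,1,1,1,1,1,1,1,1,1,1,1,1,1,1,1,1,1],
)

```text
t: 2.67
position: [0.4543, -0.2171, 0.204]
orientation: [[1.0, 0.001, 0.001], [-0.001, -0.0, 1.0], [0.001, -1.0, -0.0]]
ft_force: [1.7, 1.2, 0.7]
finger_gap: 0.0851
```

Request:
send_rows(
  rot=[
    [0,0,0],
    [0,0,0],
    [0,0,0],
    [0,0,0],
    [0,0,0],
  ],
  delta_pos=[
    [0.014,0.004,-0.035],
    [0.014,0.004,-0.07],
    [0.014,0.004,-0.07],
    [0.014,0.004,-0.07],
    [0.014,0.004,-0.07],
  ],
  claw=[1,1,1,1,1],
)

```text
t: 3.08
position: [0.4683, -0.2844, 0.1997]
orientation: [[1.0, -0.0, 0.001], [-0.001, 0.0, 1.0], [-0.0, -1.0, 0.0]]
ft_force: [-0.2, -0.6, 0.0]
finger_gap: 0.0853
```

```bash
cat > h.py <<'E'
from rig import arm, vision
import cv2, numpy as np
def st():
    s=arm.read_state(); print(round(s['t'],2),np.round(s['position'],4),np.round(s['ft_force'],1),round(s['finger_gap'],4)); return s
def cap(c,f):
    p=vision.capture(c); cv2.imwrite(f'pics/{f}.png',p['image'][:,:,::-1]); return p
def sp(p,*ns):
    for n in ns: print(n,[(np.round(d['position'],4).tolist(),round(d['score'],2)) for d in vision.spot_point(p,n)[:2]])
E
python3 - <<'E'
from h import *
st(); p=cap('wrist','w1'); sp(p,'low','tile_a','tbar')
p=cap('top','t1'); sp(p,'low','tile_a')
E
```

```text
3.08 [ 0.4683 -0.2844  0.1997] [-0.2 -0.6  0. ] 0.0853
low [([0.4701, -0.2926, 0.01], 0.79)]
tile_a []
tbar []
low [([0.4676, -0.2877, 0.0121], 0.66), ([0.4721, -0.0688, 0.0101], 0.3)]
tile_a [([0.4696, -0.0688, -0.0003], 0.59)]
```

View pics/w1.png

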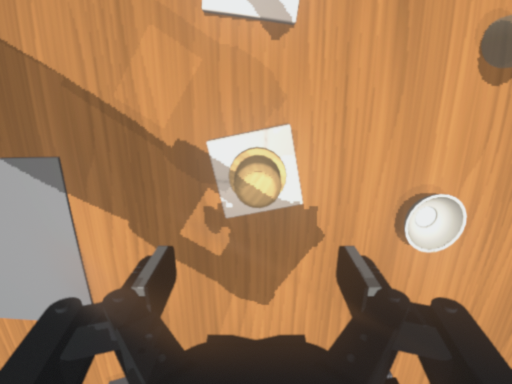

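```bash
cat >> h.py <<'E'
def ray(p,uv,z):
    K=p['K']; q=np.array([(uv[0]-K[0,2])/K[0,0],(uv[1]-K[1,2])/K[1,1]])
    n=q.copy()
    for _ in range(30): n=q/(1+p['k1']*(n@n))
    d=p['pose'][:3,:3]@np.array([n[0],n[1],1]); o=p['pose'][:3,3]
    return o+d*(z-o[2])/d[2]
E
python3 - <<'E'
from h import *
p=cap('wrist','w2')
c=[ray(p,uv,.012) for uv in((208,142),(290,125),(302,205),(226,217))]
print(np.round(c,4),np.mean(c,0))
for r in vision.recognise(p,'tile_a')[:2]: print(r)
for r in vision.silhouettes(p,'low')[:1]:
    m=r['pixels']; ys,xs=np.nonzero(m); print(xs.min(),xs.max(),ys.min(),ys.max(),r['score'])
    print(ray(p,(xs.min(),172),.024),ray(p,(xs.max(),172),.024),ray(p,(257,ys.min()),.024))
E
```

```text
[[ 0.4129 -0.2538  0.012 ]
 [ 0.508  -0.2343  0.012 ]
 [ 0.5267 -0.3326  0.012 ]
 [ 0.4309 -0.349   0.012 ]] [ 0.46962547 -0.29241675  0.012     ]
{'position': [0.4682, -0.1157, 0.0134], 'score': 0.95}
{'position': [0.4662, -0.2713, 0.0172], 'score': 0.62}
228 285 147 208 0.79
[ 0.43644125 -0.28687342  0.024     ] [ 0.50269753 -0.28688066  0.024     ] [ 0.4701081  -0.25774036  0.024     ]
```

Request:
send_rows(
  rot=[
    [0,0,0],
    [0,0,0],
    [0,0,0],
    [0,0,0],
    [0,0,0],
    [0,0,0],
    [0,0,0],
    [0,0,0],
  ],
  delta_pos=[
    [0.0013,0.03,-0.007],
    [0.0013,0.07,-0.007],
    [0.0013,0.105,-0.007],
    [0.0013,0.135,-0.007],
    [0.0013,0.155,-0.007],
    [0.0013,0.17,-0.007],
    [0.0013,0.1745,-0.007],
    [0.0013,0.1745,-0.007],
  ],
  claw=[1,1,1,1,1,1,1,1],
)

```text
t: 4.25
position: [0.4693, -0.2913, 0.0243]
orientation: [[1.0, -0.002, 0.0], [-0.0, 0.001, 1.0], [-0.002, -1.0, 0.001]]
ft_force: [0.3, 0.6, -2.1]
finger_gap: 0.0855
```

Request:
send_rows(
  rot=[
    [0,0,0],
    [0,0,0],
    [0,0,0],
    [0,0,0],
    [0,0,0],
    [0,0,0],
  ],
  delta_pos=[
    [0,0,0],
    [0,0,0],
    [0,0,0],
    [0,0,0],
    [0,0,0],
    [0,0,0],
  ],
  claw=[0.2,-0.2,-1,-1,-1,-1],
)

```text
t: 4.75
position: [0.4705, -0.2922, 0.0272]
orientation: [[1.0, 0.002, 0.0], [-0.0, -0.001, 1.0], [0.002, -1.0, -0.001]]
ft_force: [-2.8, 1.2, 9.9]
finger_gap: 0.0501
```

Request:
send_rows(
  rot=[
    [0,0,0],
    [0,0,0],
    [0,0,0],
    [0,0,0],
    [0,0,0],
    [0,0,0],
    [0,0,0],
    [0,0,0],
    [0,0,0],
    [0,0,0],
    [0,0,0],
    [0,0,0],
    [0,0,0],
  ],
  delta_pos=[
    [0,-0.01,0],
    [0,-0.03,0],
    [0,-0.055,0],
    [0.02,-0.07,0.015],
    [0.04,-0.08,0.03],
    [0.065,-0.08,0.05],
    [0.09,-0.08,0.07],
    [0.11,-0.075,0.085],
    [0.12,-0.06,0.095],
    [0.13,-0.045,0.1],
    [0.13,-0.03,0.1],
    [0.13,-0.02,0.1],
    [0.13,-0.02,0.1],
  ],
  claw=[-1,-1,-1,-1,-1,-1,-1,-1,-1,-1,-1,-1,-1],
)

```text
t: 5.83
position: [0.5979, -0.1917, 0.0423]
orientation: [[1.0, -0.004, 0.001], [-0.001, 0.001, 1.0], [-0.004, -1.0, 0.001]]
ft_force: [-1.0, 0.0, -1.6]
finger_gap: 0.0496
```

Run:
```python
from h import *
st(); p=cap('side','s3'); sp(p,'low'); p=cap('wrist','w3'); sp(p,'low')
```

```text
5.83 [ 0.5979 -0.1917  0.0423] [-1.   0.  -1.6] 0.0496
low [([0.596, -0.1896, 0.0272], 0.71)]
low [([0.5995, -0.1922, 0.0256], 0.89)]
```

View pics/s3.png

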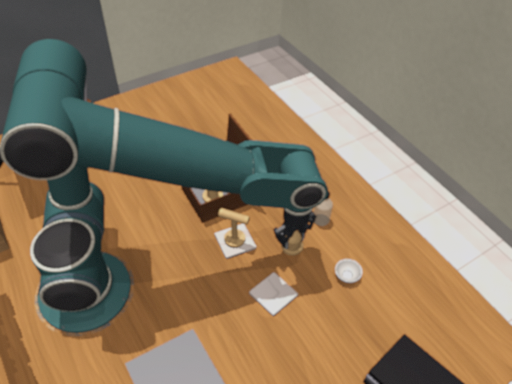

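View pics/w3.png

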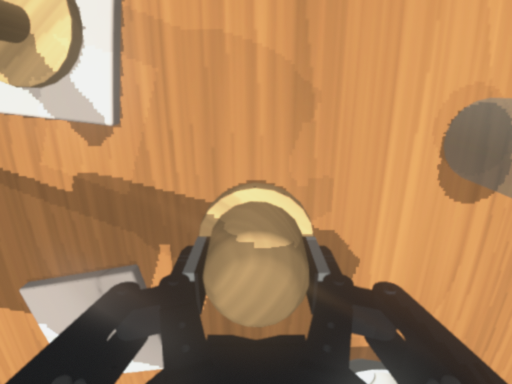

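Request:
send_rows(
  rot=[
    [0,0,0],
    [0,0,0],
    [0,0,0],
    [0,0,0],
    [0,0,0],
    [0,0,0],
  ],
  delta_pos=[
    [0,0.01,0],
    [0,0.018,0],
    [0,0.023,0],
    [0,0.025,0],
    [0,0.026,0],
    [0,0.026,0],
  ],
  claw=[-1,-1,-1,-1,-1,-1],
)

```text
t: 6.53
position: [0.5997, -0.1917, 0.019]
orientation: [[1.0, -0.0, 0.0], [-0.0, 0.0, 1.0], [-0.0, -1.0, 0.0]]
ft_force: [0.3, -0.5, -1.7]
finger_gap: 0.0496
```

Request:
send_rows(
  rot=[
    [0,0,0],
    [0,0,0],
    [0,0,0],
    [0,0,0],
  ],
  delta_pos=[
    [0,0.001,0],
    [0,0.002,0],
    [0,0.003,0],
    [0,0.003,0],
  ],
  claw=[-1,-1,-1,-1],
)

```text
t: 6.87
position: [0.5998, -0.1917, 0.0162]
orientation: [[1.0, -0.0, 0.0], [-0.0, 0.0, 1.0], [-0.0, -1.0, 0.0]]
ft_force: [-0.7, -0.2, -0.8]
finger_gap: 0.0496
```

Request:
send_rows(
  rot=[
    [0,0,0],
    [0,0,0],
    [0,0,0],
    [0,0,0],
    [0,0,0],
    [0,0,0],
    [0,0,0],
    [0,0,0],
    [0,0,0],
    [0,0,0],
    [0,0,0],
    [0,0,0],
    [0,0,0],
  ],
  delta_pos=[
    [0,0.001,0],
    [0,0.001,0],
    [0,0.001,0],
    [0,0.001,0],
    [0,0.001,0],
    [0,-0.005,0],
    [0,-0.015,0],
    [0,-0.04,0],
    [0,-0.075,0],
    [0,-0.115,0],
    [0,-0.15,0],
    [0,-0.18,0],
    [0,-0.2,0],
  ],
  claw=[-1,-0.3,0.3,0.7,1,1,1,1,1,1,1,1,1],
)

```text
t: 7.95
position: [0.6002, -0.1919, 0.2216]
orientation: [[1.0, 0.004, 0.0], [-0.0, -0.002, 1.0], [0.004, -1.0, -0.002]]
ft_force: [0.5, -1.3, -0.2]
finger_gap: 0.085
```

Run:
```python
from h import *
st(); p=cap('side','s4'); sp(p,'low','cone','tbar'); p=cap('wrist','w4'); sp(p,'low')
```

```text
7.95 [ 0.6002 -0.1919  0.2216] [ 0.5 -1.3 -0.2] 0.085
low [([0.5966, -0.1913, -0.0002], 0.58)]
cone [([0.4875, 0.1248, 0.0138], 0.54)]
tbar [([0.464, -0.069, 0.008], 0.76)]
low [([0.5987, -0.1915, -0.0024], 0.82)]
```

View pics/s4.png

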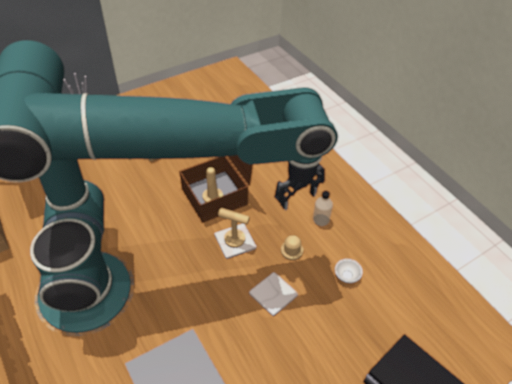

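Request:
send_rows(
  rot=[
    [0,0,0],
    [0,0,0],
    [0,0,0],
    [0,0,0],
    [0,0,0],
    [0,0,0],
    [0,0,0],
    [0,0,0],
    [0,0,0],
    [0,0,0],
    [0,0,0],
    [0,0,0],
    [0,0,0],
  ],
  delta_pos=[
    [-0.025,0,0.015],
    [-0.05,0,0.04],
    [-0.07,0,0.07],
    [-0.09,0,0.1],
    [-0.1,0,0.13],
    [-0.11,0,0.165],
    [-0.11,0,0.2],
    [-0.11,0,0.235],
    [-0.11,0,0.265],
    [-0.11,0,0.285],
    [-0.11,0,0.29],
    [-0.11,0,0.29],
    [-0.11,0,0.29],
  ],
  claw=[1,1,1,1,1,1,1,1,1,1,1,1,1],
)

```text
t: 9.33
position: [0.4897, 0.0979, 0.2157]
orientation: [[1.0, -0.001, -0.0], [0.0, -0.0, 1.0], [-0.001, -1.0, -0.0]]
ft_force: [0.1, 0.1, 0.3]
finger_gap: 0.0853
```

Run:
```python
from h import *
st(); p=cap('wrist','w5'); sp(p,'cone','case','case_lid_hinge')
for r in vision.silhouettes(p,'cone')[:1]:
    m=r['pixels']; ys,xs=np.nonzero(m); print(xs.min(),xs.max(),ys.min(),ys.max(),r['score'])
```

```text
9.33 [0.4897 0.0979 0.2157] [0.1 0.1 0.3] 0.0853
cone [([0.4907, 0.1236, 0.0076], 0.62)]
case []
case_lid_hinge [([0.5855, 0.1241, 0.0891], 0.66)]
228 284 119 187 0.74
```

View pics/w5.png

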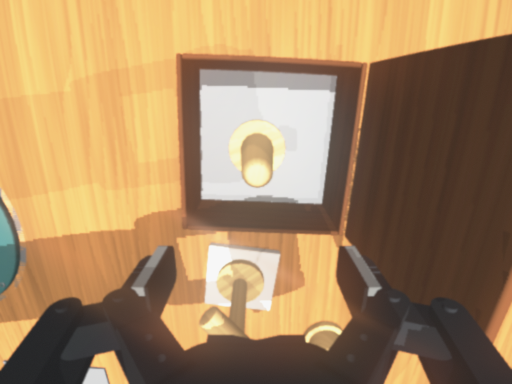

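Run:
```python
from h import *
p=cap('wrist','w6')
a=ray(p,(228,150),.024);b=ray(p,(285,150),.024);c=ray(p,(256,119),.024);print(a,b,c[1]-.034)
for uv in((178,55),(368,62),(345,234),(183,231)): print(ray(p,uv,.09).round(4))
print(ray(p,(258,175),.143))
```

```text
[0.4569326  0.11765833 0.024     ] [0.52488809 0.11751438 0.024     ] 0.11965393786185188
[0.4219 0.2141 0.09  ]
[0.59   0.2086 0.09  ]
[0.5848 0.0395 0.09  ]
[0.4129 0.0436 0.09  ]
[0.49180128 0.11880307 0.143     ]
```

Request:
send_rows(
  rot=[
    [0,0,0],
    [0,0,0],
    [0,0,0],
    [0,0,0],
    [0,0,0],
    [0,0,0],
    [0,0,0],
    [0,0,0],
    [0,0,0],
    [0,0,0],
    [0,0,0],
    [0,0,0],
    [0,0,0],
    [0,0,0],
    [0,0,0],
  ],
  delta_pos=[
    [0.0013,0.005,0.0215],
    [0.0013,0.03,0.0215],
    [0.0013,0.06,0.0215],
    [0.0013,0.09,0.0215],
    [0.0013,0.11,0.0215],
    [0.0013,0.122,0.0215],
    [0.0013,0.1275,0.0215],
    [0.0013,0.1275,0.0215],
    [0.0013,0.1275,0.0215],
    [0.0013,0.1275,0.0215],
    [0.0013,0.1275,0.0215],
    [0.0013,0.1275,0.0215],
    [0.0013,0.1275,0.0215],
    [0.0013,0.1275,0.0215],
    [0.0013,0.1275,0.0215],
  ],
  claw=[1,1,1,1,1,1,1,1,0.3,-0.2,-0.6,-1,-1,-1,-1],
)

```text
t: 10.88
position: [0.4915, 0.1199, 0.0899]
orientation: [[1.0, 0.001, 0.0], [-0.0, 0.0, 1.0], [0.001, -1.0, 0.0]]
ft_force: [-2.3, -0.4, 7.7]
finger_gap: 0.0283
```

Request:
send_rows(
  rot=[
    [0,0,0],
    [0,0,0],
    [0,0,0],
    [0,0,0],
  ],
  delta_pos=[
    [0,0,0],
    [0,0,0],
    [0,0,0],
    [0,0,0],
  ],
  claw=[-1,-1,-1,-1],
)

```text
t: 11.22
position: [0.4915, 0.1199, 0.0898]
orientation: [[1.0, 0.001, 0.0], [-0.0, 0.0, 1.0], [0.001, -1.0, 0.0]]
ft_force: [-2.6, -0.9, 7.5]
finger_gap: 0.0281
```

Run:
```python
from h import *
st(); p=cap('wrist','w7')
```

```text
11.22 [0.4915 0.1199 0.0898] [-2.6 -0.9  7.5] 0.0281
```

View pics/w7.png

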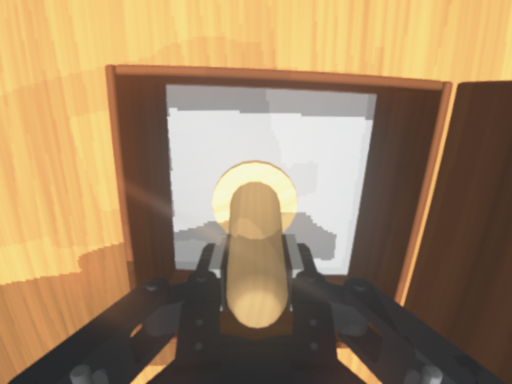

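Request:
send_rows(
  rot=[
    [0,0,0],
    [0,0,0],
    [0,0,0],
    [0,0,0],
    [0,0,0],
    [0,0,0],
    [0,0,0],
    [0,0,0],
    [0,0,0],
    [0,0,0],
    [0,0,0],
  ],
  delta_pos=[
    [0,-0.005,0],
    [0,-0.015,0],
    [0,-0.03,0],
    [0,-0.05,0],
    [0,-0.075,0],
    [0,-0.1,0],
    [0,-0.125,0],
    [0,-0.15,0],
    [0,-0.17,0],
    [0,-0.18,0],
    [0,-0.18,0],
  ],
  claw=[-1,-1,-1,-1,-1,-1,-1,-1,-1,-1,-1],
)

```text
t: 12.18
position: [0.4916, 0.1199, 0.2716]
orientation: [[1.0, 0.003, 0.0], [-0.0, 0.001, 1.0], [0.003, -1.0, 0.001]]
ft_force: [0.3, -0.4, -1.5]
finger_gap: 0.0279
```

Request:
send_rows(
  rot=[
    [0,0,0],
    [0,0,0],
    [0,0,0],
    [0,0,0],
    [0,0,0],
    [0,0,0],
    [0,0,0],
    [0,0,0],
    [0,0,0],
    [0,0,0],
    [0,0,0],
    [0,0,0],
    [0,0,0],
    [0,0,0],
    [0,0,0],
    [0,0,0],
    [0,0,0],
    [0,0,0],
    [0,0,0],
    [0,0,0],
  ],
  delta_pos=[
    [0,0,-0.01],
    [-0.002,0,-0.03],
    [-0.004,0,-0.06],
    [-0.006,0,-0.09],
    [-0.008,0,-0.12],
    [-0.01,0,-0.15],
    [-0.012,0,-0.18],
    [-0.014,0,-0.21],
    [-0.016,0,-0.24],
    [-0.018,0,-0.27],
    [-0.02,0,-0.3],
    [-0.022,0,-0.33],
    [-0.022,0,-0.36],
    [-0.022,0,-0.385],
    [-0.022,0,-0.4],
    [-0.022,0,-0.41],
    [-0.022,0,-0.412],
    [-0.022,0,-0.412],
    [-0.022,0,-0.412],
    [-0.022,0,-0.412],
  ],
  claw=[-1,-1,-1,-1,-1,-1,-1,-1,-1,-1,-1,-1,-1,-1,-1,-1,-1,-1,-1,-1],
)

```text
t: 13.85
position: [0.4692, -0.2912, 0.2689]
orientation: [[1.0, 0.0, -0.001], [0.001, 0.0, 1.0], [0.0, -1.0, 0.0]]
ft_force: [-0.8, 0.1, -0.5]
finger_gap: 0.028
```

Run:
```python
from h import *
st(); p=cap('side','s8'); sp(p,'cone','tbar','low'); p=cap('wrist','w8'); sp(p,'cone','tile_a')
```

```text
13.85 [ 0.4692 -0.2912  0.2689] [-0.8  0.1 -0.5] 0.028
cone [([0.4661, -0.2845, 0.192], 0.64)]
tbar [([0.4677, -0.069, 0.011], 0.77)]
low [([0.598, -0.1906, 0.0006], 0.78)]
cone [([0.47, -0.2883, 0.1873], 0.74)]
tile_a [([0.468, -0.2895, 0.0038], 0.93)]
```

View pics/s8.png

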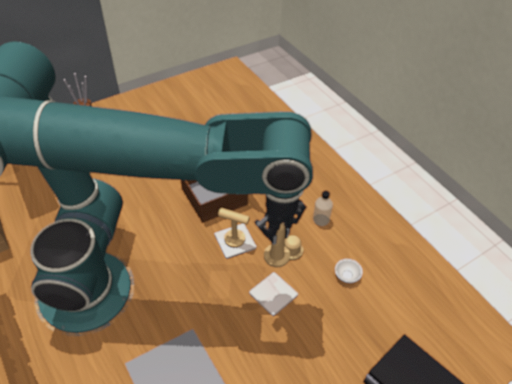

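View pics/w8.png

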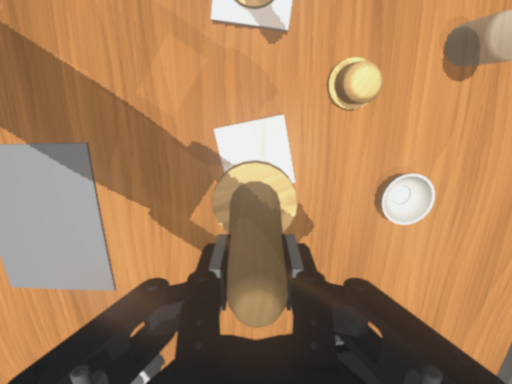

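Request:
send_rows(
  rot=[
    [0,0,0],
    [0,0,0],
    [0,0,0],
    [0,0,0],
    [0,0,0],
    [0,0,0],
    [0,0,0],
    [0,0,0],
    [0,0,0],
    [0,0,0],
    [0,0,0],
  ],
  delta_pos=[
    [0,0.02,0],
    [0,0.05,0],
    [0,0.085,0],
    [0,0.115,0],
    [0,0.14,0],
    [0,0.155,0],
    [0,0.165,0],
    [0,0.171,0],
    [0,0.174,0],
    [0,0.176,0],
    [0,0.176,0],
  ],
  claw=[-1,-1,-1,-1,-1,-1,-1,-1,-1,-1,-1],
)

```text
t: 15.12
position: [0.4693, -0.2924, 0.0934]
orientation: [[1.0, 0.001, 0.0], [-0.0, -0.001, 1.0], [0.001, -1.0, -0.001]]
ft_force: [-0.8, -0.3, -2.0]
finger_gap: 0.0281
```

Request:
send_rows(
  rot=[
    [0,0,0],
    [0,0,0],
    [0,0,0],
    [0,0,0],
    [0,0,0],
  ],
  delta_pos=[
    [0,0.001,0],
    [0,0.002,0],
    [0,0.003,0],
    [0,0.0035,0],
    [0,0.0035,0],
  ],
  claw=[-1,-1,-1,-1,-1],
)

```text
t: 15.53
position: [0.4692, -0.2924, 0.0899]
orientation: [[1.0, 0.0, 0.0], [-0.0, -0.001, 1.0], [0.0, -1.0, -0.001]]
ft_force: [-1.1, -0.0, 4.1]
finger_gap: 0.0278
```

Request:
send_rows(
  rot=[
    [0,0,0],
    [0,0,0],
    [0,0,0],
    [0,0,0],
    [0,0,0],
    [0,0,0],
    [0,0,0],
    [0,0,0],
    [0,0,0],
    [0,0,0],
    [0,0,0],
    [0,0,0],
    [0,0,0],
  ],
  delta_pos=[
    [0,-0.001,0],
    [0,-0.001,0],
    [0,-0.001,0],
    [0,-0.001,0],
    [0,-0.001,0],
    [0,-0.005,0],
    [0,-0.015,0],
    [0,-0.035,0],
    [0,-0.065,0],
    [0,-0.095,0],
    [0,-0.12,0],
    [0,-0.13,0],
    [0,-0.13,0],
  ],
  claw=[-0.7,-0.3,0.1,0.4,0.7,1,1,1,1,1,1,1,1],
)

```text
t: 16.62
position: [0.4697, -0.2927, 0.2227]
orientation: [[1.0, 0.004, 0.0], [-0.0, -0.003, 1.0], [0.004, -1.0, -0.003]]
ft_force: [-0.2, -0.3, -1.8]
finger_gap: 0.0856
```

Request:
send_rows(
  rot=[
    [0,0,0],
    [0,0,0],
    [0,0,0],
    [0,0,0],
    [0,0,0],
    [0,0,0],
    [0,0,0],
    [0,0,0],
    [0,0,0],
  ],
  delta_pos=[
    [0.02,0,0.015],
    [0.05,0,0.04],
    [0.08,0.005,0.065],
    [0.11,0.01,0.085],
    [0.125,0.015,0.095],
    [0.13,0.02,0.1],
    [0.13,0.02,0.1],
    [0.13,0.02,0.1],
    [0.13,0.02,0.1],
  ],
  claw=[1,1,1,1,1,1,1,1,1],
)

```text
t: 17.37
position: [0.5983, -0.193, 0.1993]
orientation: [[1.0, -0.0, 0.001], [-0.001, -0.0, 1.0], [-0.0, -1.0, -0.0]]
ft_force: [-0.3, 0.1, -0.3]
finger_gap: 0.0853
```

Run:
```python
from h import *
st(); p=cap('top','t9'); sp(p,'cone','tbar','low','tile_a');p=cap('side','s9'); sp(p,'cone','tbar','low'); p=cap('wrist','w9'); sp(p,'low')
for r in vision.silhouettes(p,'low')[:1]:
    m=r['pixels']; ys,xs=np.nonzero(m); print(xs.min(),xs.max(),ys.min(),ys.max(),r['score'])
    y0=ys.min()+30; print(ray(p,(xs.min(),y0),.012),ray(p,(xs.max()+1,y0),.012),ray(p,(xs.mean(),ys.min()),.012)-[0,.034,0])
```

```text
17.37 [ 0.5983 -0.193   0.1993] [-0.3  0.1 -0.3] 0.0853
cone [([0.4697, -0.2918, 0.0105], 0.67)]
tbar [([0.4722, -0.0728, 0.0133], 0.68)]
low [([0.5966, -0.1899, 0.0005], 0.43)]
tile_a [([0.4673, -0.0693, 0.0006], 0.69), ([0.4675, -0.2931, 0.0076], 0.6)]
cone [([0.464, -0.288, 0.0098], 0.6)]
tbar [([0.4638, -0.0661, 0.0089], 0.84)]
low [([0.5981, -0.1928, 0.0009], 0.55)]
low [([0.4693, -0.2921, 0.0089], 0.7), ([0.5983, -0.1904, -0.0031], 0.63)]
229 284 138 195 0.89
[ 0.56700693 -0.19306739  0.012     ] [ 0.63411258 -0.19314226  0.012     ] [ 0.59969567 -0.19138354  0.012     ]
```

View pics/s9.png

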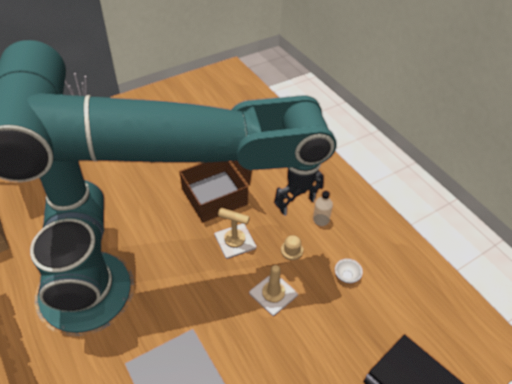

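View pics/w9.png

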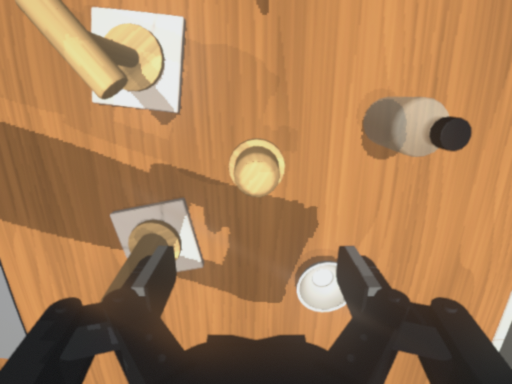

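Request:
send_rows(
  rot=[
    [0,0,0],
    [0,0,0],
    [0,0,0],
    [0,0,0],
    [0,0,0],
    [0,0,0],
    [0,0,0],
    [0,0,0],
    [0,0,0],
    [0,0,0],
    [0,0,0],
    [0,0,0],
    [0,0,0],
    [0,0,0],
    [0,0,0],
    [0,0,0],
  ],
  delta_pos=[
    [0.001,0.03,0.001],
    [0.001,0.07,0.001],
    [0.001,0.105,0.001],
    [0.001,0.135,0.001],
    [0.001,0.16,0.001],
    [0.001,0.175,0.001],
    [0.001,0.182,0.001],
    [0.001,0.182,0.001],
    [0.001,0.182,0.001],
    [0.001,0.182,0.001],
    [0.001,0.182,0.001],
    [0.001,0.182,0.001],
    [0.001,0.182,0.001],
    [0.001,0.182,0.001],
    [0.001,0.182,0.001],
    [0.001,0.182,0.001],
  ],
  claw=[1,1,1,1,1,1,1,1,1,0.2,-0.2,-1,-1,-1,-1,-1],
)

```text
t: 19.3
position: [0.6009, -0.1915, 0.0192]
orientation: [[1.0, 0.002, 0.0], [-0.0, -0.001, 1.0], [0.002, -1.0, -0.001]]
ft_force: [-2.3, 0.6, 9.6]
finger_gap: 0.0493
```

Request:
send_rows(
  rot=[
    [0,0,0],
    [0,0,0],
    [0,0,0],
    [0,0,0],
    [0,0,0],
    [0,0,0],
    [0,0,0],
    [0,0,0],
    [0,0,0],
    [0,0,0],
  ],
  delta_pos=[
    [0,-0.01,0],
    [0,-0.03,0],
    [0,-0.06,0],
    [0,-0.09,0],
    [0,-0.12,0],
    [0,-0.15,0],
    [0,-0.18,0],
    [0,-0.195,0],
    [0,-0.2,0],
    [0,-0.2,0],
  ],
  claw=[-1,-1,-1,-1,-1,-1,-1,-1,-1,-1],
)

```text
t: 20.13
position: [0.6003, -0.1913, 0.2181]
orientation: [[1.0, 0.001, 0.0], [-0.0, -0.0, 1.0], [0.001, -1.0, -0.0]]
ft_force: [0.1, -0.4, -1.9]
finger_gap: 0.0496
```

Request:
send_rows(
  rot=[
    [0,0,0],
    [0,0,0],
    [0,0,0],
    [0,0,0],
    [0,0,0],
    [0,0,0],
    [0,0,0],
    [0,0,0],
    [0,0,0],
    [0,0,0],
    [0,0,0],
    [0,0,0],
    [0,0,0],
    [0,0,0],
    [0,0,0],
  ],
  delta_pos=[
    [-0.015,0,0.01],
    [-0.035,0,0.03],
    [-0.055,0,0.055],
    [-0.075,0,0.08],
    [-0.09,0,0.11],
    [-0.1,0,0.14],
    [-0.1,0,0.17],
    [-0.1,0,0.2],
    [-0.1,0,0.23],
    [-0.1,0,0.26],
    [-0.1,0,0.285],
    [-0.1,0,0.305],
    [-0.1,0,0.317],
    [-0.1,0,0.317],
    [-0.1,0,0.317],
  ],
  claw=[-1,-1,-1,-1,-1,-1,-1,-1,-1,-1,-1,-1,-1,-1,-1],
)

```text
t: 21.38
position: [0.4999, 0.1257, 0.2159]
orientation: [[1.0, -0.002, -0.001], [0.001, -0.001, 1.0], [-0.002, -1.0, -0.001]]
ft_force: [0.1, -0.4, -1.6]
finger_gap: 0.0492
```

Run:
```python
from h import *
st(); p=cap('side','s10'); sp(p,'low','tbar'); p=cap('wrist','w10')
```

```text
21.38 [0.4999 0.1257 0.2159] [ 0.1 -0.4 -1.6] 0.0492
low [([0.4964, 0.1278, 0.1981], 0.89)]
tbar [([0.4637, -0.0686, 0.0099], 0.6), ([0.4983, 0.129, 0.0034], 0.19)]
```

View pics/w10.png

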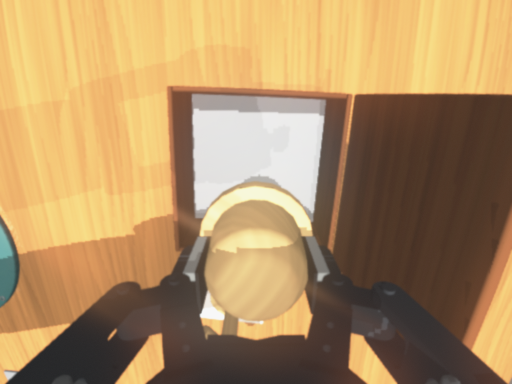

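Request:
send_rows(
  rot=[
    [0,0,0],
    [0,0,0],
    [0,0,0],
    [0,0,0],
    [0,0,0],
    [0,0,0],
    [0,0,0],
    [0,0,0],
    [0,0,0],
    [0,0,0],
    [0,0,0],
  ],
  delta_pos=[
    [0,0.02,0],
    [0,0.05,0],
    [0,0.085,0],
    [0,0.115,0],
    [0,0.14,0],
    [0,0.158,0],
    [0,0.17,0],
    [0,0.178,0],
    [0,0.182,0],
    [0,0.182,0],
    [0,0.182,0],
  ],
  claw=[-1,-1,-1,-1,-1,-1,-1,-1,-1,-1,-1],
)

```text
t: 22.5
position: [0.5007, 0.1258, 0.0363]
orientation: [[1.0, 0.001, 0.0], [-0.0, 0.0, 1.0], [0.001, -1.0, 0.0]]
ft_force: [-0.0, 0.7, -1.1]
finger_gap: 0.0492
```

Request:
send_rows(
  rot=[
    [0,0,0],
    [0,0,0],
    [0,0,0],
    [0,0,0],
    [0,0,0],
  ],
  delta_pos=[
    [0,0.001,0],
    [0,0.002,0],
    [0,0.003,0],
    [0,0.003,0],
    [0,0.003,0],
  ],
  claw=[-1,-1,-1,-1,-1],
)

```text
t: 22.92
position: [0.5002, 0.1258, 0.0324]
orientation: [[1.0, 0.0, 0.0], [-0.0, 0.0, 1.0], [0.0, -1.0, 0.0]]
ft_force: [0.5, 0.2, -1.4]
finger_gap: 0.0488
```

Request:
send_rows(
  rot=[
    [0,0,0],
    [0,0,0],
    [0,0,0],
  ],
  delta_pos=[
    [0,0.001,0],
    [0,0.002,0],
    [0,0.002,0],
  ],
  claw=[-1,-1,-1],
)

```text
t: 23.17
position: [0.5004, 0.1259, 0.0312]
orientation: [[1.0, 0.0, 0.0], [-0.0, 0.0, 1.0], [0.0, -1.0, 0.0]]
ft_force: [-5.1, -1.3, 10.4]
finger_gap: 0.0495
```

Request:
send_rows(
  rot=[
    [0,0,0],
    [0,0,0],
    [0,0,0],
    [0,0,0],
    [0,0,0],
    [0,0,0],
    [0,0,0],
    [0,0,0],
    [0,0,0],
    [0,0,0],
    [0,0,0],
    [0,0,0],
    [0,0,0],
    [0,0,0],
    [0,0,0],
    [0,0,0],
    [0,0,0],
    [0,0,0],
  ],
  delta_pos=[
    [0,-0.001,0],
    [0,-0.001,0],
    [0,-0.001,0],
    [0,-0.001,0],
    [0,-0.001,0],
    [0,-0.006,0],
    [0,-0.02,0],
    [0,-0.045,0],
    [0,-0.08,0],
    [0,-0.115,0],
    [0,-0.15,0],
    [0,-0.185,0],
    [0,-0.22,0],
    [0,-0.25,0],
    [0,-0.28,0],
    [0,-0.3,0],
    [0,-0.3,0],
    [0,-0.3,0],
  ],
  claw=[-0.3,0.2,0.6,1,1,1,1,1,1,1,1,1,1,1,0,-1,-1,-1],
)

```text
t: 24.67
position: [0.5003, 0.1258, 0.3315]
orientation: [[1.0, 0.002, 0.0], [-0.0, 0.0, 1.0], [0.002, -1.0, 0.0]]
ft_force: [0.1, 0.3, -0.1]
finger_gap: 0.0385
```

Run:
```python
from h import *
st(); p=cap('wrist','w11'); sp(p,'low'); p=cap('side','s11'); sp(p,'low','case_lid_hinge')
p=cap('top','t11'); i=cv2.resize(p['image'][160:260,170:330,::-1],None,fx=5,fy=5,interpolation=2); cv2.imwrite('pics/t11b.png',i)
```

```text
24.67 [0.5003 0.1258 0.3315] [ 0.1  0.3 -0.1] 0.0385
low [([0.5034, 0.1258, 0.0065], 0.85)]
low [([0.4975, 0.123, 0.0129], 0.77)]
case_lid_hinge [([0.5854, 0.1262, 0.093], 0.71)]
```

View pics/w11.png

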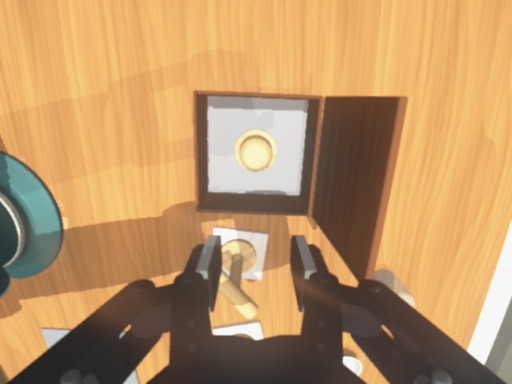

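Run:
```python
import cv2
i=cv2.imread('pics/side0.png')[100:240,160:280]; cv2.imwrite('pics/side0b.png',cv2.resize(i,None,fx=4,fy=4,interpolation=2))
```

```text
(no output)
```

View pics/side0b.png

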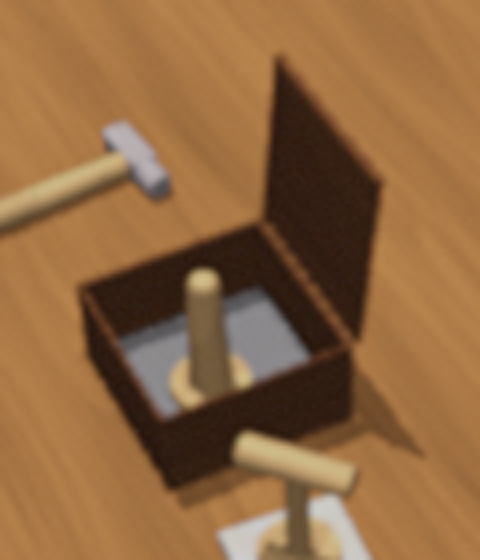

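Run:
```python
from h import *
def proj(p,X):
    T=np.linalg.inv(p['pose']);c=T[:3,:3]@X+T[:3,3];n=c[:2]/c[2];n=n*(1+p['k1']*(n@n));return n*[p['K'][0,0],p['K'][1,1]]+[p['K'][0,2],p['K'][1,2]]
w=cap('wrist','w12');s=cap('side','s12')
h=np.array([.5865,.1245,.09]);yaw=np.radians(-2);ex=np.array([np.cos(yaw),np.sin(yaw),0]);ey=np.array([-np.sin(yaw),np.cos(yaw),0])
for th in(1.5,1.6,1.7,1.8,1.9):
    t=h+.17*(-np.cos(th)*ex+np.sin(th)*np.array([0,0,1.]))
    print(th,t.round(3),[proj(c,t+k*.085*ey).round(0).tolist() for c in(w,s) for k in(1,-1)])
```

```text
1.5 [0.574 0.125 0.26 ] [[363.0, 92.0], [334.0, 290.0], [220.0, 115.0], [246.0, 148.0]]
1.6 [0.591 0.124 0.26 ] [[386.0, 94.0], [353.0, 291.0], [225.0, 114.0], [251.0, 146.0]]
1.7 [0.608 0.124 0.259] [[408.0, 95.0], [370.0, 290.0], [230.0, 112.0], [256.0, 144.0]]
1.8 [0.625 0.123 0.256] [[427.0, 96.0], [387.0, 288.0], [235.0, 111.0], [261.0, 143.0]]
1.9 [0.641 0.123 0.251] [[444.0, 98.0], [401.0, 285.0], [239.0, 111.0], [266.0, 142.0]]
```

Request:
send_rows(
  rot=[
    [0,0,0],
    [0,0,0],
    [0,0,0],
    [0,0,0],
    [0,0,0],
    [0,0,0],
    [0,0,0],
    [0,0,0],
    [0,0,0],
    [0,0,0],
    [0,0,0],
    [0,0,0],
    [0,0,0],
    [0,0,0],
  ],
  delta_pos=[
    [0.02,0,0],
    [0.05,0,0],
    [0.085,0,0],
    [0.12,0,0],
    [0.15,0,0],
    [0.165,0,0],
    [0.17,0.01,0],
    [0.17,0.03,0],
    [0.17,0.06,0],
    [0.17,0.085,0],
    [0.17,0.1,0],
    [0.17,0.107,0],
    [0.17,0.107,0],
    [0.17,0.107,0],
  ],
  claw=[-1,-1,-1,-1,-1,-1,-1,-1,-1,-1,-1,-1,-1,-1],
)

```text
t: 26.23
position: [0.6703, 0.1258, 0.2245]
orientation: [[1.0, 0.001, 0.0], [-0.0, 0.0, 1.0], [0.001, -1.0, 0.0]]
ft_force: [-0.4, -0.2, 1.0]
finger_gap: -0.0002
```

Run:
```python
from h import *
st(); p=cap('side','s13'); 
cv2.imwrite('pics/s13b.png',cv2.resize(p['image'][60:260,150:370,::-1],None,fx=3,fy=3,interpolation=2))
```

```text
26.23 [0.6703 0.1258 0.2245] [-0.4 -0.2  1. ] -0.0002
```

View pics/s13b.png

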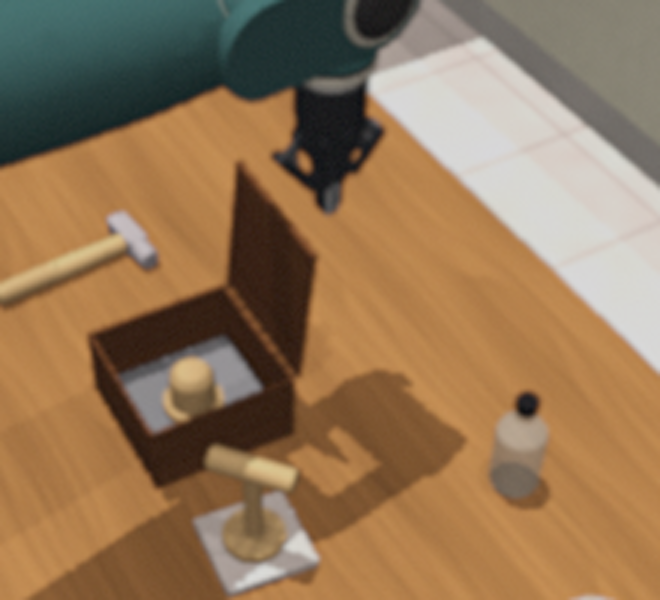

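Request:
send_rows(
  rot=[
    [0,0,0],
    [0,-7,0],
    [0,-14,0],
    [0,-21,0],
    [0,-28,0],
    [0,-35,0],
    [0,-42,0],
    [0,-49,0],
    [0,-56,0],
    [0,-63,0],
    [0,-70,0],
    [0,-77,0],
    [0,-84,0],
    [0,-90,0],
    [0,-90,0],
    [0,-90,0],
  ],
  delta_pos=[
    [0.025,-0.01,0],
    [0.03,-0.02,0],
    [0.03,-0.02,0],
    [0.03,-0.02,0],
    [0.03,-0.02,0],
    [0.03,-0.02,0],
    [0.03,-0.02,0],
    [0.03,-0.02,0],
    [0.03,-0.02,0],
    [0.03,-0.02,0],
    [0.03,-0.02,0],
    [0.02,-0.01,0],
    [0.01,0,0],
    [0,0.005,0],
    [0,0.005,0],
    [0,0.005,0],
  ],
  claw=[-1,-1,-1,-1,-1,-1,-1,-1,-1,-1,-1,-1,-1,-1,-1,-1],
)

```text
t: 27.62
position: [0.6705, 0.1258, 0.2201]
orientation: [[0.004, 0.002, -1.0], [1.0, 0.0, 0.004], [0.0, -1.0, -0.002]]
ft_force: [1.0, -1.0, -0.1]
finger_gap: -0.0001
```

Run:
```python
from h import *
s=st(); print(s['orientation'].round(3) if hasattr(s['orientation'],'round') else s['orientation'],s['joint_pos']); p=cap('side','s14'); 
cv2.imwrite('pics/s14b.png',cv2.resize(p['image'][60:260,150:370,::-1],None,fx=3,fy=3,interpolation=2))
```

```text
27.62 [0.6705 0.1258 0.2201] [ 1.  -1.  -0.1] -0.0001
[[ 0.004  0.002 -1.   ]
 [ 1.     0.     0.004]
 [ 0.    -1.    -0.002]] [ 8.48716252e+00  7.63914461e+00  8.25512890e+01 -1.29757828e-03
  8.96917801e+01 -8.13100040e+01]
```

View pics/s14b.png

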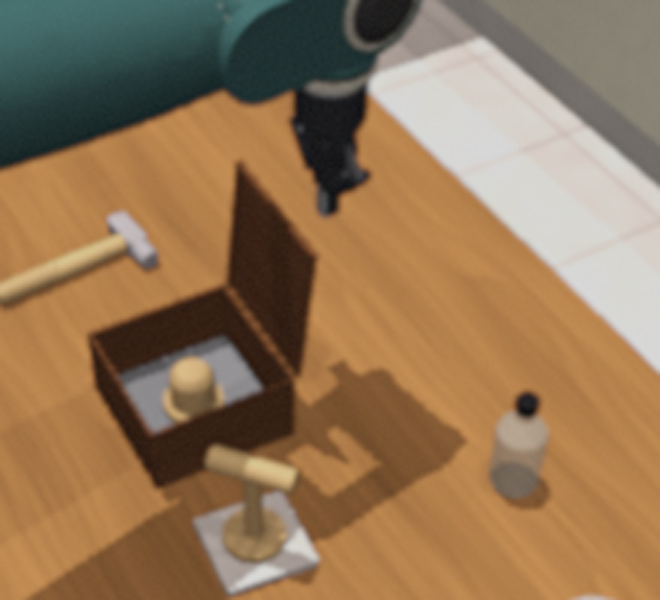

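Request:
send_rows(
  rot=[
    [0,0,0],
    [0,0,0],
    [0,0,0],
    [0,0,0],
    [0,0,0],
    [0,0,0],
    [0,0,0],
    [0,0,0],
    [0,0,0],
    [0,0,0],
    [0,0,0],
  ],
  delta_pos=[
    [0,0,0.015],
    [0,0,0.03],
    [0,0,0.04],
    [0,0,0.048],
    [0,0,0.056],
    [0,0,0.064],
    [0,0,0.072],
    [0,0,0.08],
    [0,0,0.088],
    [0,0,0.088],
    [0,0,0.088],
  ],
  claw=[-1,-1,-1,-1,-1,-1,-1,-1,-1,-1,-1],
)

```text
t: 28.58
position: [0.5818, 0.1257, 0.2183]
orientation: [[0.0, -0.0, -1.0], [1.0, -0.0, 0.0], [-0.0, -1.0, 0.0]]
ft_force: [0.3, -0.1, 0.3]
finger_gap: 0.0001
```

Run:
```python
from h import *
s=st(); p=cap('side','s15'); 
cv2.imwrite('pics/s15b.png',cv2.resize(p['image'][60:260,150:370,::-1],None,fx=3,fy=3,interpolation=2))
```

```text
28.58 [0.5818 0.1257 0.2183] [ 0.3 -0.1  0.3] 0.0001
```

View pics/s15b.png

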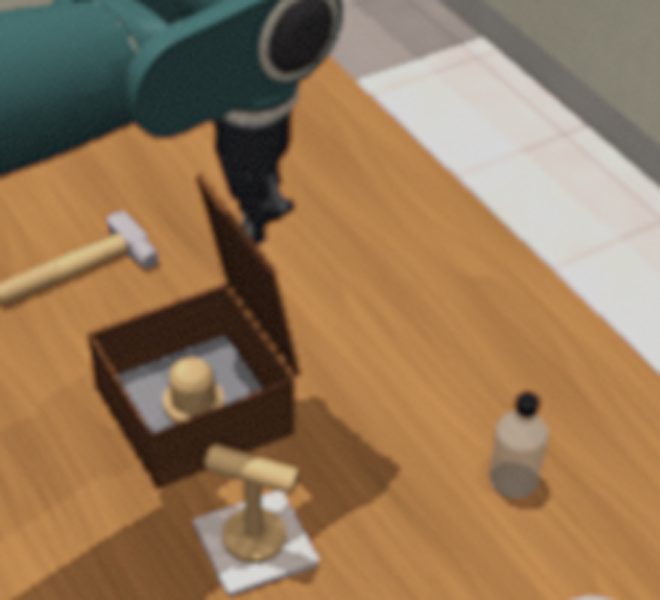

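Request:
send_rows(
  rot=[
    [0,0,0],
    [0,0,0],
    [0,0,0],
    [0,0,0],
    [0,0,0],
    [0,0,0],
    [0,0,0],
    [0,0,0],
    [0,0,0],
    [0,0,0],
    [0,0,0],
    [0,0,0],
    [0,0,0],
    [0,0,0],
    [0,0,0],
    [0,0,0],
    [0,0,0],
  ],
  delta_pos=[
    [0,0.002,0.011],
    [0,0.004,0.022],
    [0,0.008,0.033],
    [0,0.0125,0.043],
    [0,0.018,0.053],
    [0,0.0245,0.0625],
    [0,0.032,0.071],
    [0,0.0395,0.0795],
    [0,0.048,0.087],
    [0,0.057,0.0935],
    [0,0.067,0.099],
    [0,0.077,0.1045],
    [0,0.088,0.108],
    [0,0.0985,0.1115],
    [0,0.106,0.113],
    [0,0.112,0.114],
    [0,0.112,0.114],
  ],
  claw=[-1,-1,-1,-1,-1,-1,-1,-1,-1,-1,-1,-1,-1,-1,-1,-1,-1],
)

```text
t: 30.05
position: [0.4676, 0.1257, 0.1048]
orientation: [[0.0, -0.002, -1.0], [1.0, -0.0, 0.0], [-0.0, -1.0, 0.002]]
ft_force: [0.6, 0.7, -0.1]
finger_gap: -0.0002
```

Run:
```python
from h import *
s=st(); p=cap('side','s16'); 
cv2.imwrite('pics/s16b.png',cv2.resize(p['image'][60:260,150:370,::-1],None,fx=3,fy=3,interpolation=2))
```

```text
30.05 [0.4676 0.1257 0.1048] [ 0.6  0.7 -0.1] -0.0002
```

View pics/s16b.png

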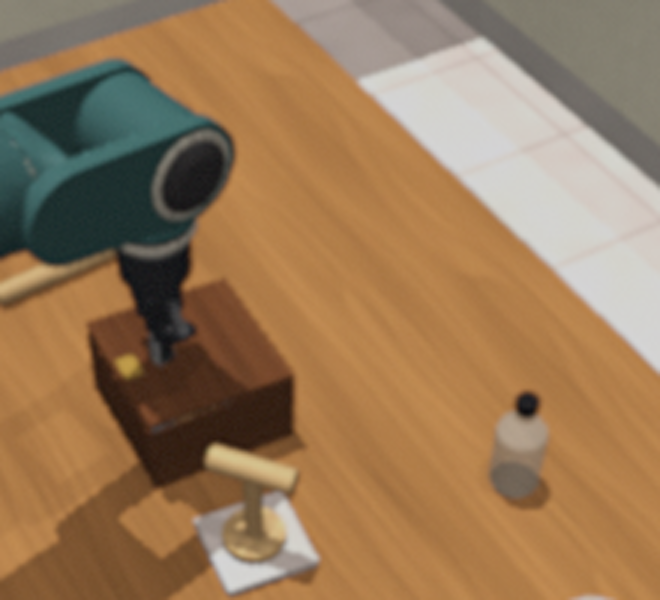

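Request:
send_rows(
  rot=[
    [0,0,0],
    [0,0,0],
    [0,0,0],
    [0,0,0],
  ],
  delta_pos=[
    [0,0.002,0],
    [0,0.004,0],
    [0,0.006,0],
    [0,0.006,0],
  ],
  claw=[-1,-1,-1,-1],
)

```text
t: 30.43
position: [0.4682, 0.1258, 0.1001]
orientation: [[0.0, -0.0, -1.0], [1.0, -0.0, 0.0], [-0.0, -1.0, 0.0]]
ft_force: [0.1, -0.5, 0.7]
finger_gap: -0.0001
```

Request:
send_rows(
  rot=[
    [0,0,0],
    [0,0,0],
    [0,0,0],
    [0,0,0],
  ],
  delta_pos=[
    [0,0.001,0],
    [0,0.002,0],
    [0,0.003,0],
    [0,0.003,0],
  ],
  claw=[-1,-1,-1,-1],
)

```text
t: 30.77
position: [0.4683, 0.1258, 0.0984]
orientation: [[0.0, 0.0, -1.0], [1.0, 0.0, 0.0], [0.0, -1.0, -0.0]]
ft_force: [-5.8, -0.7, 12.5]
finger_gap: -0.0001
```

Request:
send_rows(
  rot=[
    [0,0,0],
    [0,0,0],
    [0,0,0],
    [0,0,0],
    [0,0,0],
    [0,0,0],
    [0,0,0],
    [0,0,0],
    [0,0,0],
    [0,0,0],
  ],
  delta_pos=[
    [0,0.001,0],
    [0,0.001,0],
    [0,0.001,0],
    [0,-0.005,0],
    [0,-0.025,0],
    [0,-0.06,0],
    [0,-0.1,0],
    [0,-0.14,0],
    [0,-0.15,0],
    [0,-0.15,0],
  ],
  claw=[-1,-1,-1,-1,-1,-1,-1,-1,-1,-1],
)

```text
t: 31.6
position: [0.4692, 0.126, 0.2513]
orientation: [[0.0, 0.006, -1.0], [1.0, 0.001, 0.0], [0.001, -1.0, -0.006]]
ft_force: [0.4, -0.3, -0.3]
finger_gap: 0.0
```

Run:
```python
from h import *
s=st(); p=cap('side','s17'); sp(p,'tbar','cone','bottle','dish','hammer')
cv2.imwrite('pics/s17b.png',cv2.resize(p['image'][90:320,150:380,::-1],None,fx=2.5,fy=2.5,interpolation=2))
p=cap('top','t17'); sp(p,'tbar','cone','bottle','dish','hammer','tile_a')
```

```text
31.6 [0.4692 0.126  0.2513] [ 0.4 -0.3 -0.3] 0.0
tbar [([0.4652, -0.0692, 0.0083], 0.63)]
cone [([0.4641, -0.2876, 0.0111], 0.59)]
bottle []
dish [([0.6947, -0.3468, 0.0028], 0.66)]
hammer [([0.4786, 0.4101, 0.0005], 0.98)]
tbar [([0.4695, -0.0683, 0.0109], 0.58)]
cone [([0.4703, -0.2948, 0.0098], 0.81)]
bottle [([0.7547, -0.139, 0.0017], 0.53), ([0.4663, -0.07, -0.0007], 0.45)]
dish [([0.6903, -0.3453, 0.0008], 0.75)]
hammer [([0.4768, 0.4042, -0.0007], 0.84)]
tile_a [([0.4661, -0.0735, -0.0016], 0.9), ([0.4684, -0.2874, -0.0034], 0.61)]
```

View pics/s17b.png

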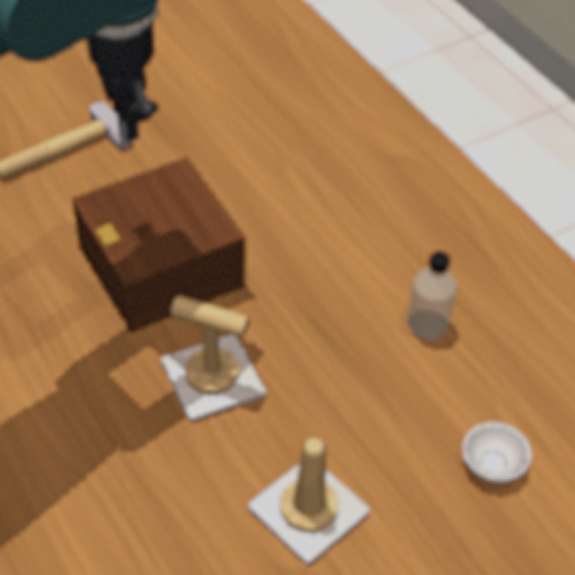

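View pics/t17.png

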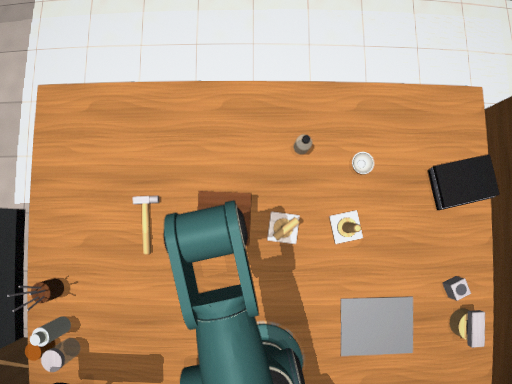

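Run:
```python
from h import *
s=st(); print(np.abs(s['joint_vel']).max()); print(arm.sign_off())
```

```text
32.25 [0.4682 0.1258 0.2472] [ 0.7 -0.7  0. ] 0.0002
0.15766102759545894
the job is handed in; nothing more can be done
None
```

The swap is done and the job was handed in at 32.3 s of the 72 s allowed. `sign_off` gives no verdict, so what follows rests on my own checks.

I parked the low stand on the bench and moved the cone from the case to the low stand's tile. I then put the low stand in the case and closed the lid from behind with shut fingers.

- **Lid:** it stopped firmly with the fingertips at z = 0.098 m, which is the top face of a shut lid, under about 12 N. The side picture shows it flat.
- **Cone:** it stands upright on its tile, where it was set down within 1–2 mm of the tile centre measured from the corners. The last top-view reading puts it about 3 mm off. The side-view reading puts it about 7 mm off, but that camera also reads the T-bar stand's x about 5 mm low.
- **Low stand:** I last saw it before the lid was shut. It stood upright, within about 5 mm of the case centre.
- **Things left alone:** the T-bar stand, dish and hammer read within about 5 mm of their first positions. The side view missed the bottle in the last check, but the top view found it in place.
- **Arm:** it was clear of everything and still at hand-in.

No check failed.

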